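Shut down the wax warmer

ROBOT

A 6-joint arm with a two-finger parallel gripper is mounted at the origin on the work surface. World frame = base frame: x ahead of the robot, y to its left, z up, the work surface at z = 0. Lengths are in m, angles in rad, forces in N, time in s.
With the tool pointing down it reaches from about 0.25 to 0.775 m from the base axis. Payload 4 kg.
Tool frame: the origin (TCP) lies between the finger pads; the fingertips stand 11 mm ahead of it and the grasp point (between the pads) lies 8 mm behind it (robot.tip_extent is the z of the fingertips in the tool frame, in m); z points along the fingers, y is the line along which they close (so a half turn about z gives the same grasp; the last joint's range is limited). The gripper opens to 94 mm and grips with 3 to 60 N. Pads are 16 mm wide; open, the fingers measure 119 mm over their backs; the gripper's body (75 mm by 177 mm) begins 78 mm behind the grasp point.
Start: joints at [1.019, 0.087, 1.371, -0, 1.684, -0.103], TCP at [0.239, 0.496, 0.217] pointing down, gripper open.
Joint ranges: [-3.1, 3.1], [-0.76, 2.03], [0.27, 2.55], [-1.08, 4.22], [0.17, 2.65], [-2.57, 2.57]. Speed limits (rad/s): [2.79, 2.79, 3.14, 3.14, 3.14, 3.14].

INTERFACE

Orientations are given as [roll, pitch, yaw] about the fixed x, y, z axes, in that order (R = Rz(yaw) Ry(pitch) Rx(roll)).
In Python, from bench import robot, imaging gives the robot as it stands.
- The arm moves only by the shell command python3 -m pendant 'ROWS'. ROWS is JSON, a list of rows, each a list of 7 numbers: the shift along the world's x, y, z in cm, then the turn, a rotation vector about the world's x, y, z in degrees, then the opening, from 0 (shut) to 1 (fully open). In form: [[dx, dy, dz, ax, ay, az, jaw], ...]. A call has 1 to 8 rows; each row shifts and turns the commanded pose from where the row before left it; what a row does not reach is not made up. A row lasts 1/10 s, in which the tool goes at most 50 mm and 8.59 degrees, less where a joint would pass 70% of its speed; a pose out of reach is approached as far as the arm can. A call is refused whole if a number of a shift passes 5 or a number of a turn 8.59, either way. A call with a gripper value outside its range is refused whole. The fingers move at their own pace and stop on an object; the grip force is fixed at half the most. Time passes only in rows, so rows that do not move let the fingers close. It gives the time, the measured TCP pose, the force, the opening and the grip force at its end, in the units of the state.
- robot.get_obs(): the state, without advancing time (a new reading comes with each control period).
- imaging.snapshot(name): name is "scene" or "top" or "wrist"; returns the picture (400x640x3 uint8, red, green, blue); there is no depth.
- imaging.camera_params(name): a dict with "camera_matrix" (3x3 intrinsics, pixels), "k1" (the pictures are not rectified: a ray, as slopes to the right and down, at radius r is drawn at 1 + k1 r^2 times it, then the intrinsics apply), "R" (3x3) and "t" (3): a world point X has camera coordinates R X + t. Camera axes: x right, y down, z forward; pixel columns grow to the right and rows downward; lengths in m; the calibration is good to about 2 mm. A picture is of the moment at which its call begins: read the wrist's pose just before it. camera_params takes no time and is no camera call; for the wrist camera it gives the pose at the moment of the call.
- robot.close_job(): hands the job in; it is judged then, once.
The state is a dict: "time": time; "joint_positions": joint angles; "qvel": joint speeds; "joint_torque": joint torques, N m; "tool_pos": TCP position; "ee_rot": TCP orientation; "wrist_force": force on the tool from outside, world axes, zero at the start; "wrist_torque": the same for the moment, N m; "width": finger opening in m; "finger_force": force on a finger pad.
Only numpy, scipy, OpenCV 4.12 (cv2) and the standard library are available. Lean on these libraries where they do the work, as an engineer would, in place of code of your own. Each camera call takes 0.05 s, during which the arm holds its last target. There are 200 camera calls.

TASK

Shut down the wax warmer: slide the melting pan off the grate, without lifting it, onto the ring engraved on the deck, then slide the flat cover under the guard bar and over the heating well until it is fully home on its hidden stop, with the cut-off switch pressed. The warmer stands loose and the stop has to be felt for: do not shove the warmer along. Leave everything else on the table where it is.

Things in the scene. Friction and masses are not known exactly. Their poses are not given: they have to be found in the camera images.
- warmer: Wax warmer standing loose on rubber feet (2 kg; it skids if shoved). 190 mm in x, y from -255 to +235 mm, flat deck 60 mm up. Origin: underside, below the heating well's centre; x away from the robot, y along the cover's slide (about the robot's left). Well: 120 (x) x 80 (y) mm opening round the origin, grate bars flush with the deck. Rails at x = +-66 to +-80 mm, 71 mm high, y -247 to +78 mm.
- well_center (a point): Point in the middle of the heating well's grate, at deck height (warmer frame: 0, 0, 60 mm). Axes as the warmer.
- rest_mark (a point): Centre of the resting place, a 116 mm ring engraved on the deck (warmer frame: 0, 160, 60 mm). Flat, flush with the deck.
- guard_mid (a point): Middle of the top of the fixed guard bar across the cover's path at warmer y = -75 mm: 16 mm wide in y, top 113 mm and underside 101 mm above the warmer's underside, posts at x = +-86 to +-94 mm. The cover and its rib pass under it; a gripper's fingers do not.
- cover (a joint): Slide of the flat steel cover along the warmer's +y, in m: 0 = fully parked at the -y end. It grows as the cover goes over the well, up to a hard stop set inside the deck anywhere from 0.137 to 0.172, differently each time and out of sight: it can only be felt. The slide drags with about 4 N and stays where it is left.
- switch (a joint): Sprung cut-off switch hidden in the slide, just before the hard stop, in m: 0 = free, 0.005 = fully pressed. A lug under the cover presses it over the last 5 mm of the cover's travel (1 to 3 N); then the cover meets the hard stop. The cover's own drag keeps it pressed.
- cover_rib (a point): Middle of the top of the upright rib on the cover: 14 mm wide (x), 110 mm long (y, along the slide), 18 mm tall. The point is 84 mm above the warmer's underside, at warmer y = -170 mm plus the joint value. The cover plate, 134 (x) x 150 (y) x 5 mm, is centred below it, its top face 66 mm above the warmer's underside. Axes as the warmer.
- pan: Small steel melting pan, 104 mm wide, 55 mm tall, 0.4 kg, with set wax in it. Origin: centre of its underside. A flat bar handle, 16 mm wide and 10 mm thick, runs from the rim along its own -x (towards the robot) to 151 mm from the centre, its middle line 45 mm above the underside. It starts on the grate over the well.
- pan_grip (a point): Point on the middle line of the pan's handle, 115 mm from the pan's centre, 45 mm above its underside. Axes as the pan.
- mould_brown: Brown silicone mould slab, 96 x 138 x 16 mm, in front of the warmer. Not to be disturbed. Origin: centre of its underside.
- mould_pink: Pink silicone mould slab, 96 x 180 x 16 mm, behind the warmer. Not to be disturbed. Origin: centre of its underside.
- bottle_a: Small amber bottle, 32 mm wide, 75 mm tall, behind the warmer. Not to be disturbed. Origin: centre of its underside.
- bottle_b: Small amber bottle, 32 mm wide, 75 mm tall, behind the warmer. Not to be disturbed. Origin: centre of its underside.
- bowl: Steel bowl, 110 mm wide, 45 mm tall, on the right of the table. Not to be disturbed. Origin: centre of its underside.
- spatula: Spatula, 200 mm long, lying on the right of the table. Not to be disturbed. Origin: centre of its underside.
- wax_cake: Round cake of wax, 70 mm wide, 30 mm tall, behind the warmer's left end. Not to be disturbed. Origin: centre of its underside.
Things that resemble listed ones, but are neither listed nor needed, are in the scene too. Leave any blue or turquoise look-alike of the pan alone.

How it is judged:
By the outcome, as a careful person would: the job done as asked, in the order asked, and still so for the second after the job is handed in, with the robot touching nothing.
It also fails if it takes over 64 s, if anything falls off the work surface, if the arm or the gripper's body presses on something with over 40 N, if the wrist force passes 120 N, or if a joint passes its speed limit or range.

## Working session

There is one attempt and no reset: what is moved stays moved. The work goes in short steps, Python scripts to look and compute and a shell command to move; the robot and the scene stay as the last step left them, time stands still between calls to the robot, and variables do not carry over. Pictures are saved under pics/ and viewed, at most 14 in all, crops included, and the job is handed in when it is done.

```bash
ls; mkdir -p pics; python3 - <<'E'
from bench import robot, imaging
import cv2
for n in ("scene","top"):
    cv2.imwrite(f"pics/{n}0.png",imaging.snapshot(n)[:,:,::-1])
    p=imaging.camera_params(n);print(n,p)
o=robot.get_obs();print(o)
E
```

```text
pics
scene {'camera_matrix': array([[430.28223827,   0.        , 321.17471741],
       [  0.        , 430.28223827, 199.85711515],
       [  0.        ,   0.        ,   1.        ]]), 'k1': 0.029604197586695365, 'R': array([[ 0.73110062,  0.68220451,  0.00942863],
       [ 0.4986129 , -0.52481541, -0.68989417],
       [-0.46570062,  0.50908329, -0.72384884]]), 't': array([-0.3863949 , -0.19516382,  1.63946865])}
top {'camera_matrix': array([[442.89999748,   0.        , 319.42576281],
       [  0.        , 442.89999748, 198.15042068],
       [  0.        ,   0.        ,   1.        ]]), 'k1': -0.12514382632278362, 'R': array([[ 0.01234325, -0.99990367, -0.0063475 ],
       [-0.9863964 , -0.01113538, -0.16400656],
       [ 0.16392008,  0.00828553, -0.98643883]]), 't': array([0.02489296, 0.53919406, 1.68739259])}
{'time': 0.1, 'joint_positions': array([ 1.01895092e+00,  8.78449751e-02,  1.37204998e+00, -2.28110492e-05,
        1.68361172e+00, -1.03112566e-01]), 'qvel': array([-3.91190427e-05, -1.11127271e-03, -5.30086190e-03, -2.12386120e-04,
        6.59373293e-04,  1.66013295e-05]), 'joint_torque': array([ 2.74367456e-03, -3.41251659e+01, -3.03301263e+01,  7.20870355e-02,
        3.03641323e-02, -6.55143890e-05]), 'tool_pos': array([0.23837708, 0.49514465, 0.21546791]), 'ee_rot': array([-3.13968646e+00, -1.74459719e-04,  2.69285710e+00]), 'wrist_force': array([ 0.04360951, -1.11687346,  0.12619501]), 'wrist_torque': array([ 0.030394  ,  0.02101682, -0.04329318]), 'finger_force': 0.0, 'width': 0.09390598866376863}
```

View pics/top0.png

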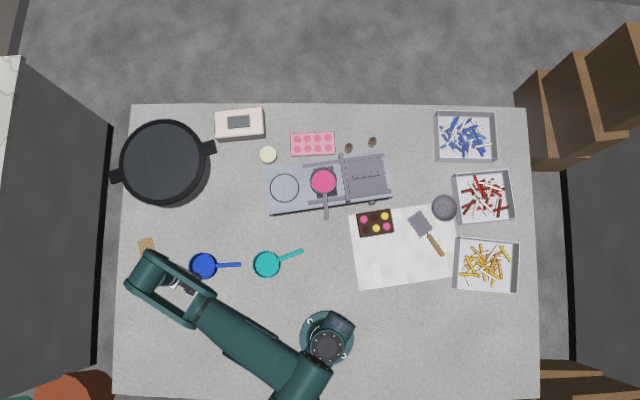

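View pics/scene0.png

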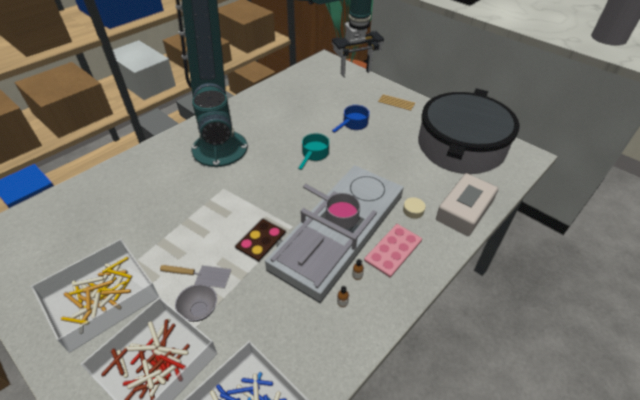

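The top view shows the warmer with its ring at about (284,187), the pan at (323,181), and the guard at about (345,180). The cover is parked on the right, around (367,175). Next I'll enlarge both views for measuring.

```bash
cat > h.py <<'E'
import numpy as np, cv2
from bench import robot, imaging
def ray(n,uv,p=None):
    p=p or imaging.camera_params(n);K=p["camera_matrix"]
    d=(np.array(uv,float)-K[:2,2])/K[0,0]; s=d.copy()
    for _ in range(20): s=d/(1+p["k1"]*(s@s))
    R=p["R"]; return -R.T@p["t"], R.T@np.array([*s,1])
def onz(n,uv,z,p=None):
    c,d=ray(n,uv,p); return c+d*(z-c[2])/d[2]
def tri(rs):
    A=0;b=0
    for c,d in rs:
        d=d/np.linalg.norm(d);P=np.eye(3)-np.outer(d,d);A=A+P;b=b+P@c
    X=np.linalg.solve(A,b); return X,[np.linalg.norm(np.cross(X-c,d/np.linalg.norm(d))) for c,d in rs]
def proj(n,X,p=None):
    p=p or imaging.camera_params(n);K=p["camera_matrix"];x=p["R"]@np.array(X)+p["t"];s=x[:2]/x[2]
    return K[0,0]*s*(1+p["k1"]*(s@s))+K[:2,2]
E
python3 - <<'E'
import cv2,numpy as np
a=cv2.imread("pics/top0.png")[140:225,255:400];b=cv2.imread("pics/scene0.png")[165:300,260:410]
a=cv2.resize(a,None,fx=5,fy=5,interpolation=cv2.INTER_CUBIC);b=cv2.resize(b,None,fx=4,fy=4,interpolation=cv2.INTER_CUBIC)
cv2.imwrite("pics/c1.png",a);cv2.imwrite("pics/c2.png",b)
E
```

```text
(no output)
```

View pics/c1.png

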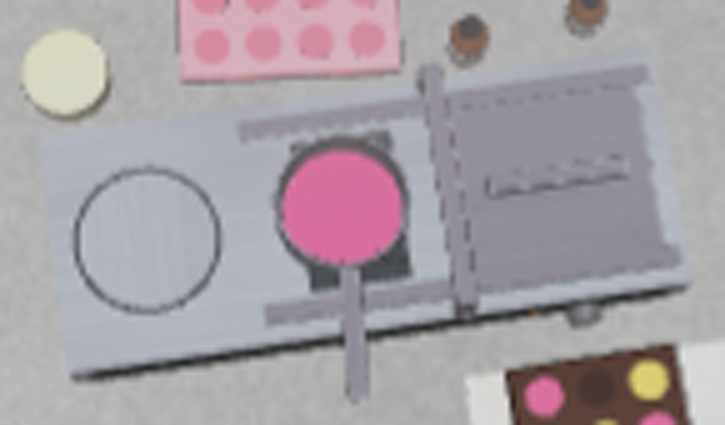

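View pics/c2.png

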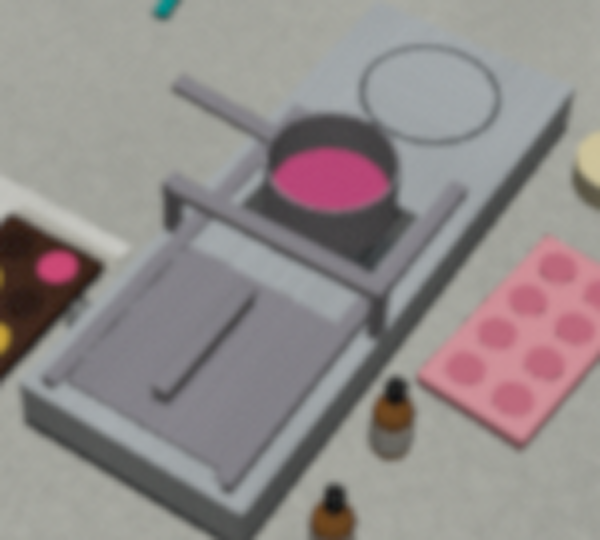

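Corner positions in the top crop: deck (42,140), (75,372), (690,283), (650,60); ring (147,240); handle end (357,398); guard ends (430,72) and (467,308). The scene crop shows the same features. I'll triangulate them.

```bash
python3 - <<'E'
from h import *
T=lambda x,y:((x+.5)/5-.5+255,(y+.5)/5-.5+140)
S=lambda x,y:((x+.5)/4-.5+260,(y+.5)/4-.5+165)
pts=dict(ring=((147,240),(430,93)),FL=((42,138),(573,95)),NL=((73,372),(380,8)),NR=((690,283),(25,385)),FR=((650,58),(240,535)),
 hend=((357,396),(180,83)),hroot=((350,272),(268,135)),gF=((430,72),(380,286)),gN=((467,306),(176,184)),ribR=((628,165),(165,390)),ribL=((490,187),(250,295)),
 wax=((342,207),(331,180)))
for k,(a,b) in pts.items():
    X,e=tri([ray("top",T(*a)),ray("scene",S(*b))]);print(k,X.round(4),np.round(e,4), 'top@60',onz("top",T(*a),.06)[:2].round(4),'sc@60',onz("scene",S(*b),.06)[:2].round(4))
# ring/deck fit from top at z=.06
P={k:onz("top",T(*pts[k][0]),.06)[:2] for k in("ring","FL","NL","NR","FR")}
src=dict(ring=(0,.16),FL=(.095,.235),NL=(-.095,.235),NR=(-.095,-.255),FR=(.095,-.255))
A=np.array([src[k] for k in P]);B=np.array([P[k] for k in P])
a=A-A.mean(0);b=B-B.mean(0);U,s,V=np.linalg.svd(a.T@b);R=(U@V).T
t=B.mean(0)-R@A.mean(0);print("yaw",np.degrees(np.arctan2(R[1,0],R[0,0])),t,(A@R.T+t-B).round(4).tolist())
E
```

```text
ring [0.576  0.1695 0.0616] [0.0001 0.0001] top@60 [0.5764 0.1697] sc@60 [0.5751 0.1707]
FL [0.6587 0.2555 0.0538] [0. 0.] top@60 [0.6572 0.2547] sc@60 [0.6617 0.2498]
NL [0.4738 0.226  0.0545] [0.0014 0.0014] top@60 [0.4721 0.2243] sc@60 [0.4783 0.2223]
NR [ 0.5486 -0.2528  0.0563] [0.0013 0.0013] top@60 [ 0.5472 -0.2532] sc@60 [ 0.5516 -0.2533]
FR [ 0.734  -0.2273  0.0379] [0.0004 0.0004] top@60 [ 0.7276 -0.2245] sc@60 [ 0.7431 -0.2367]
hend [0.4508 0.0052 0.1051] [0.0001 0.0001] top@60 [0.4561 0.0049] sc@60 [0.418  0.0375]
hroot [0.543  0.01   0.1088] [0.0019 0.0019] top@60 [0.5529 0.0113] sc@60 [0.5109 0.0437]
gF [ 0.6999 -0.048   0.1119] [0.0002 0.0002] top@60 [ 0.7138 -0.0502] sc@60 [ 0.6757 -0.0134]
gN [ 0.5218 -0.075   0.1043] [0.0028 0.0028] top@60 [ 0.5272 -0.0796] sc@60 [ 0.4946 -0.0448]
ribR [ 0.6366 -0.2014  0.0826] [0.0019 0.0019] top@60 [ 0.6405 -0.2059] sc@60 [ 0.6261 -0.1889]
ribL [ 0.619  -0.0956  0.0751] [0.0011 0.0011] top@60 [ 0.6216 -0.0975] sc@60 [ 0.6116 -0.0858]
wax [0.5978 0.0182 0.0924] [0.0003 0.0003] top@60 [0.6043 0.018 ] sc@60 [0.5796 0.0417]
yaw 8.679442608022569 [0.59971877 0.01047086] [[-0.0008, -0.001], [0.0009, 0.0024], [-0.0017, 0.0041], [-0.0029, -0.0027], [0.0045, -0.0028]]
```

Heights agree with the text: ring 0.062, handle 0.105–0.109, guard 0.112. The warmer yaw is about 8.7° and the well is near (0.600, 0.011). I'll move above the handle to look with the wrist camera.

```bash
R='[2,-3.8,0.4,0,0,2.4,1]'; python3 -m pendant '[[2,-3.8,0.4,0,0,2.4,1],[2,-3.8,0.4,0,0,2.4,1],[2,-3.8,0.4,0,0,2.4,1],[2,-3.8,0.4,0,0,2.4,1],[2,-3.8,0.4,0,0,2.4,1],[2,-3.8,0.4,0,0,2.4,1],[2,-3.8,0.4,0,0,2.4,1],[2,-3.8,0.4,0,0,2.4,1]]'
python3 -m pendant '[[2,-3.8,0.4,0,0,2.4,1],[2,-3.8,0.4,0,0,2.4,1],[2,-3.8,0.4,0,0,2.4,1],[2,-3.8,0.4,0,0,2.4,1],[0,0,0,0,0,0,1],[0,0,0,0,0,0,1]]'
python3 - <<'E'
from h import *
p=imaging.camera_params("wrist");cv2.imwrite("pics/w1.png",imaging.snapshot("wrist")[:,:,::-1])
import pickle;pickle.dump(p,open("w1.pkl","wb"))
print(p["R"].round(3),(-p["R"].T@p["t"]).round(3),p["k1"],p["camera_matrix"])
E
```

```text
time: 0.9
tool_pos: [0.3989, 0.1899, 0.2483]
ee_rot: [-3.142, -0.0, 3.03]
wrist_force: [1.1, 0.4, 0.2]
width: 0.0935
finger_force: 0.0
time: 1.5
tool_pos: [0.4785, 0.039, 0.2638]
ee_rot: [3.141, -0.002, -3.09]
wrist_force: [-0.1, 0.0, 0.6]
width: 0.0943
finger_force: 0.0
[[-0.051  0.999  0.001]
 [ 0.962  0.049  0.267]
 [ 0.267  0.014 -0.964]] [0.401 0.036 0.432] -0.03156854124584996 [[276.12687675   0.         320.35361454]
 [  0.         276.12687675 197.19496151]
 [  0.           0.           1.        ]]
```

View pics/w1.png

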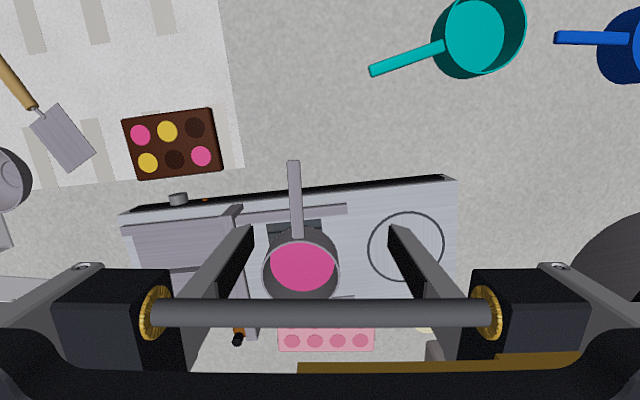

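The wrist view shows the handle from (293,161) to (296,237), the wax at (302,267), the ring at (406,247) and the near deck edge from (120,212) to (455,178). Next I'll refine the positions.

```bash
cat > m.py <<'E'
from h import *
import pickle
def pink(n,img,box,p=None):
    x0,y0,x1,y1=box;h=cv2.cvtColor(img,cv2.COLOR_BGR2HSV)
    m=cv2.inRange(h,(150,90,60),(176,255,255));k=np.zeros_like(m);k[y0:y1,x0:x1]=m[y0:y1,x0:x1]
    c=max(cv2.findContours(k,cv2.RETR_EXTERNAL,cv2.CHAIN_APPROX_NONE)[0],key=cv2.contourArea)
    return c[:,0].astype(float)
E
python3 - <<'E'
from m import *
p=pickle.load(open("w1.pkl","rb"));w=cv2.imread("pics/w1.png");t=cv2.imread("pics/top0.png")
# handle centreline in wrist: rows 170..230, light band near x=295
g=cv2.cvtColor(w,cv2.COLOR_BGR2GRAY).astype(float)
for v in (165,185,225):
    print(v,g[v,280:312].astype(int))
for u in (291,293,295): print(u,g[152:170,u].astype(int))
# wax via top & scene contours -> ellipse centre
for n,f,b in(("top",t,(300,160,345,205)),("scene",cv2.imread("pics/scene0.png"),(315,190,370,230)),("wrist",w,(250,230,345,300))):
    c=pink(n,w if n=="wrist" else f,b);pp=p if n=="wrist" else None
    q=np.array([onz(n,u,.092,pp)[:2] for u in c]);(x,y),r=cv2.minEnclosingCircle((q*1000).astype(np.float32));print(n,len(c),x,y,r,cv2.fitEllipse((q*1000).astype(np.float32)))
# ring in top: dark pixels around
h=cv2.cvtColor(t,cv2.COLOR_BGR2GRAY)
m=np.zeros_like(h);m[168:208,264:304]=(h[168:208,264:304]<135)*255
ys,xs=np.nonzero(m);q=np.array([onz("top",(x,y),.06)[:2] for x,y in zip(xs,ys)])
q=q[np.abs(np.hypot(*(q-[.5764,.1697]).T)-.057)<.012]
A=np.c_[2*q,np.ones(len(q))];s=np.linalg.lstsq(A,(q**2).sum(1),rcond=None)[0];print("ring top",s[:2],np.sqrt(s[2]+s[0]**2+s[1]**2),len(q))
E
```

```text
165 [163 168 170 168 170 171 122 129 147 147 145 143 144 141 143 142 143 144
 135 113 123 185 178 174 169 168 169 170 174 171 171 175]
185 [174 175 173 172 176 173 175 171 116 144 145 145 143 141 144 144 140 142
 142 136 129 121 183 177 175 180 180 180 176 175 173 175]
225 [ 79  73  78  76  77  77  79  79  79  74  82 135 150 145 145 143 143 143
 139 143 145 141 137  96  46  57  56  70  74  76  79  75]
291 [169 171 172 168 169 168 169 159 103 139 145 142 144 143 143 142 143 145]
293 [167 165 167 167 166 167 168 161 106 139 146 143 142 141 142 143 145 142]
295 [165 164 167 170 170 171 172 161 109 141 141 141 141 142 139 141 139 142]
top 64 597.7617797851562 17.966886520385742 44.912200927734375 ((598.2645874023438, 17.819616317749023), (84.0877914428711, 87.10260009765625), 179.92481994628906)
scene 63 597.41748046875 17.247358322143555 42.862422943115234 ((596.1779174804688, 19.740802764892578), (61.76408767700195, 83.38560485839844), 129.21580505371094)
wrist 159 593.1347045898438 20.107860565185547 44.129783630371094 ((596.4085083007812, 20.085163116455078), (73.65744018554688, 87.16986083984375), 175.29261779785156)
ring top [0.57653162 0.16959988] 0.05590696873723812 81
```

```bash
python3 - <<'E'
from m import *
p=pickle.load(open("w1.pkl","rb"))
q=[onz("wrist",u,.11,p)[:2] for u in((292.4,160.5),(292.9,165),(294.5,185),(297,225))];print(np.round(q,4))
d=q[3]-q[0];th=np.arctan2(d[1],d[0]);print("pan yaw",np.degrees(th),"grip", q[0]+.036*d/np.linalg.norm(d),"centre",q[0]+.151*d/np.linalg.norm(d))
a=ray("wrist",(292.4,160.5),p);T=lambda x,y:((x+.5)/5-.5+255,(y+.5)/5-.5+140)
print(tri([a,ray("top",T(357,397))]))
print("deck edge wrist",[onz("wrist",u,.06,p).round(4) for u in((455,178),(406,247))])
o=robot.get_obs();print(o["tool_pos"],o["ee_rot"])
E
```

```text
[[0.4475 0.0062]
 [0.4528 0.0069]
 [0.4767 0.0094]
 [0.5276 0.0138]]
pan yaw 5.472153089900615 grip [0.48334963 0.00959121] centre [0.59782554 0.02055783]
(array([0.45054601, 0.00487545, 0.09404959]), [np.float64(0.0007567883993049635), np.float64(0.0007567883993048622)])
deck edge wrist [array([0.4671, 0.2263, 0.06  ]), array([0.574 , 0.1722, 0.06  ])]
[0.47823542 0.03984089 0.26393384] [ 3.14069046e+00 -1.41742435e-03 -3.08837721e+00]
```

```bash
python3 -m pendant '[[0.6,-3.1,-3,0,0,2,0.6],[0,0,-4,0,0,0,0.6],[0,0,-4,0,0,0,0.6],[0,0,-3.5,0,0,0,0.6],[0,0,-2.2,0,0,0,0.6],[0,0,0,0,0,0,0.6],[0,0,0,0,0,0,0.6]]'
```

```text
time: 2.25
tool_pos: [0.4844, 0.0098, 0.098]
ee_rot: [3.141, 0.0, -3.051]
wrist_force: [0.8, 0.6, 0.3]
width: 0.0567
finger_force: 0.0
```

```bash
python3 -m pendant '[[0,0,0,0,0,0,0.3],[0,0,0,0,0,0,0.1],[0,0,0,0,0,0,0],[0,0,0,0,0,0,0],[0,0,0,0,0,0,0]]'; python3 - <<'E'
from m import *
import pickle
p=imaging.camera_params("wrist");cv2.imwrite("pics/w2.png",imaging.snapshot("wrist")[:,:,::-1]);pickle.dump(p,open("w2.pkl","wb"))
E
```

```text
time: 2.75
tool_pos: [0.4849, 0.0085, 0.0979]
ee_rot: [-3.142, 0.001, -3.053]
wrist_force: [0.3, -0.0, -0.4]
width: 0.0199
finger_force: 0.0
```

View pics/w2.png

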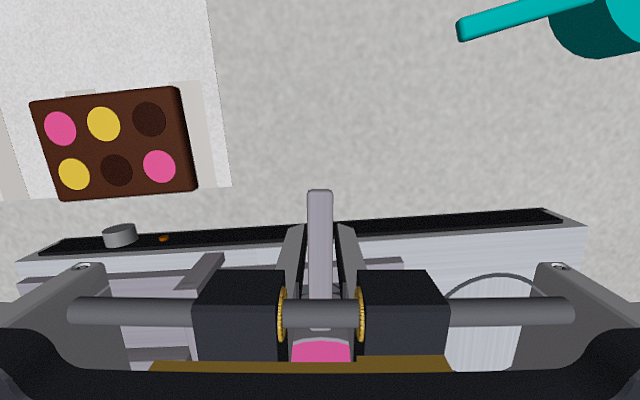

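The fingers straddle the handle (end at (319,190)) and are centred on it. They haven't closed yet, so I'll keep closing.

```bash
python3 -m pendant '[[0,0,0,0,0,0,0],[0,0,0,0,0,0,0],[0,0,0,0,0,0,0]]'; python3 -m pendant '[[0,0,-0.1,0,0,0,0],[0,0,0,0,0,0,0]]'
```

```text
time: 3.1
tool_pos: [0.4847, 0.0085, 0.0977]
ee_rot: [-3.141, 0.0, -3.053]
wrist_force: [-0.1, 0.2, 1.1]
width: 0.0156
finger_force: 30.0
time: 3.3
tool_pos: [0.4844, 0.0084, 0.0971]
ee_rot: [-3.141, -0.0, -3.053]
wrist_force: [-2.3, -0.6, 5.9]
width: 0.016
finger_force: 30.0
```

```bash
python3 -m pendant '[[-0.04,0.3,0,0,0,0,0],[-0.1,0.7,0,0,0,0,0],[-0.15,1,0,0,0,0,0],[-0.15,1,0,0,0,0,0],[-0.15,1,0,0,0,0,0],[-0.15,1,0,0,0,0,0],[-0.15,1,0,0,0,0,0],[-0.15,1,0,0,0,0,0]]'
python3 -m pendant '[[-0.15,1,0,0,0,0,0],[-0.15,1,0,0,0,0,0],[-0.15,1,0,0,0,0,0],[-0.15,1,0,0,0,0,0],[-0.15,1,0,0,0,0,0],[-0.15,1,0,0,0,0,0],[-0.1,0.6,0,0,0,0,0],[0,0.1,0,0,0,0,0]]'
python3 -m pendant '[[0,0,0,0,0,0,0],[0,0,0,0,0,0,0]]'
```

```text
time: 4.1
tool_pos: [0.4742, 0.0793, 0.0967]
ee_rot: [-3.141, 0.0, -3.053]
wrist_force: [0.5, -5.3, 4.2]
width: 0.0156
finger_force: 30.2
time: 4.9
tool_pos: [0.4638, 0.1465, 0.0966]
ee_rot: [3.141, -0.001, -3.051]
wrist_force: [0.0, -4.9, 5.6]
width: 0.0156
finger_force: 30.1
time: 5.1
tool_pos: [0.4638, 0.1464, 0.0967]
ee_rot: [3.14, -0.001, -3.052]
wrist_force: [0.1, -2.7, 6.7]
width: 0.0156
finger_force: 30.1
```

```bash
cat > ck.py <<'E'
from m import *
t=imaging.snapshot("top")[:,:,::-1].copy();s=imaging.snapshot("scene")[:,:,::-1].copy()
import sys;cv2.imwrite(f"pics/top{sys.argv[1]}.png",t);cv2.imwrite(f"pics/scene{sys.argv[1]}.png",s)
for n,f in(("top",t),("scene",s)):
    u=proj(n,(.578,.165,.092));c=pink(n,f,(int(u[0]-30),int(u[1]-25),int(u[0]+30),int(u[1]+25)))
    q=np.array([onz(n,v,.092)[:2]*1000 for v in c]).astype(np.float32);print(n,cv2.minEnclosingCircle(q),cv2.fitEllipse(q))
# warmer corners shift: phase correlation on deck regions vs first pictures
def pc(n,img,c,h=10):
    u,v=proj(n,c).astype(int);a=cv2.imread(f"pics/{n}0.png",0)[v-h:v+h,u-h:u+h].astype(float);b=cv2.cvtColor(img,cv2.COLOR_BGR2GRAY)[v-h:v+h,u-h:u+h].astype(float)
    return cv2.phaseCorrelate(a,b,cv2.createHanningWindow((2*h,2*h),cv2.CV_64F))
for n,f in(("top",t),("scene",s)):
    for c in((.734,-.227,.05),(.549,-.253,.05),(.66,.255,.05),(.7,-.048,.112)): print(n,c,np.round(np.hstack([*pc(n,f,c)]),2))
E
python3 ck.py 1
```

```text
top ((578.664306640625, 153.643798828125), 44.53721618652344) ((594.549560546875, 155.9341278076172), (49.121002197265625, 93.65257263183594), 2.092442512512207)
scene ((574.6881713867188, 155.92620849609375), 41.88023376464844) ((574.8834228515625, 157.27743530273438), (55.9437141418457, 80.70991516113281), 128.90216064453125)
top (0.734, -0.227, 0.05) [-0.02  0.07  0.95]
top (0.549, -0.253, 0.05) [-0.05 -0.06  1.01]
top (0.66, 0.255, 0.05) [ 0.02 -0.    0.99]
top (0.7, -0.048, 0.112) [0.04 0.01 1.  ]
scene (0.734, -0.227, 0.05) [-0.03  0.08  0.96]
scene (0.549, -0.253, 0.05) [-0.14 -0.21  0.98]
scene (0.66, 0.255, 0.05) [0.37 0.02 0.97]
scene (0.7, -0.048, 0.112) [ 0.14 -0.24  0.99]
```

```bash
python3 -m pendant '[[0,0.5,0,0,0,0,0],[0,0.5,0,0,0,0,0],[0,0.15,0,0,0,0,0],[0,0,0,0,0,0,0],[0,0,0,0,0,0,0]]'; python3 ck.py 2 | head -2; python3 - <<'E'
import cv2
a=cv2.resize(cv2.imread("pics/top2.png")[160:215,255:330],None,fx=5,fy=5,interpolation=2);b=cv2.resize(cv2.imread("pics/scene2.png")[150:230,310:410],None,fx=4,fy=4,interpolation=2)
a=cv2.copyMakeBorder(a,0,45,0,0,0);cv2.imwrite("pics/c3.png",cv2.hconcat([a,b]))
E
```

```text
time: 5.7
tool_pos: [0.4638, 0.1572, 0.0966]
ee_rot: [-3.142, -0.001, -3.053]
wrist_force: [-0.2, -4.6, 6.1]
width: 0.0157
finger_force: 30.2
top ((578.85546875, 164.53211975097656), 44.74787139892578) ((592.6498413085938, 163.8640594482422), (54.724491119384766, 89.43101501464844), 174.74375915527344)
scene ((575.6553955078125, 167.12762451171875), 41.09981918334961) ((574.8466186523438, 167.78778076171875), (54.194339752197266, 80.71662139892578), 126.48190307617188)
```

View pics/c3.png

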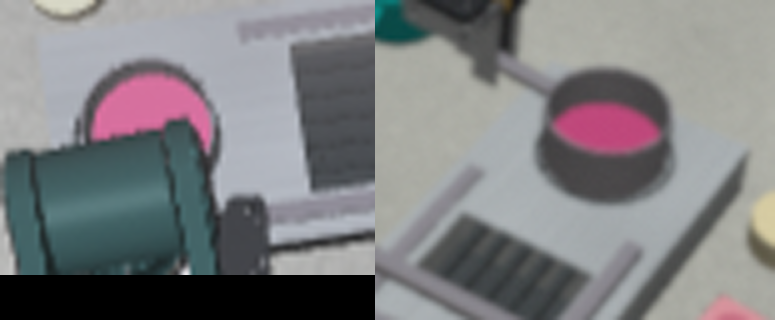

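The pan is centred on the ring, within about 1 mm by shift from its start, and the warmer hasn't moved. Release and go up.

```bash
python3 -m pendant '[[0,-0.03,0.06,0,0,0,0],[0,0,0,0,0,0,0.1],[0,0,0,0,0,0,0.3],[0,0,0,0,0,0,0.4],[0,0,0,0,0,0,0.4],[0,0,0,0,0,0,0.4]]'; python3 -m pendant '[[0,0,2,0,0,0,0.4],[0,0,4,0,0,0,0.4],[0,0,4,0,0,0,0.4],[1.5,-3.1,0,0,0,-7.9,0.4],[1.5,-3.1,0,0,0,-7.9,0.4],[1.5,-3.1,0,0,0,-7.9,0.4],[1.5,-3.1,0,0,0,-7.9,0.4],[1.5,-3.1,0,0,0,-7.9,0.4]]'; python3 -m pendant '[[1.5,-3.1,0,0,0,-7.9,0.4],[1.5,-3.1,0,0,0,-7.9,0.4],[1.5,-3.1,0,0,0,-7.9,0.4],[1.5,-3.1,0,0,0,-7.9,0.4],[1.5,-3.1,0,0,0,-7.9,0.4],[1.5,-3.1,0,0,0,-7.9,0.4],[0,0,0,0,0,0,0.4],[0,0,0,0,0,0,0.4]]'; python3 ck.py 3; python3 - <<'E'
from m import *
p=imaging.camera_params("wrist");cv2.imwrite("pics/w3.png",imaging.snapshot("wrist")[:,:,::-1]);pickle.dump(p,open("w3.pkl","wb"))
E
```

```text
time: 6.4
tool_pos: [0.4635, 0.1571, 0.0964]
ee_rot: [3.141, -0.002, -3.052]
wrist_force: [0.6, 0.4, 0.9]
width: 0.0375
finger_force: 0.0
time: 7.2
tool_pos: [0.5396, 0.0008, 0.1969]
ee_rot: [3.141, -0.001, 2.536]
wrist_force: [-0.0, 0.5, 0.0]
width: 0.0375
finger_force: 0.0
time: 8.0
tool_pos: [0.6291, -0.1843, 0.196]
ee_rot: [-3.14, -0.002, 1.714]
wrist_force: [0.1, -0.3, 0.3]
width: 0.0375
finger_force: 0.0
top ((577.0503540039062, 164.32070922851562), 45.46403884887695) ((578.1851196289062, 164.3173065185547), (84.0029296875, 87.11473083496094), 26.47321891784668)
scene ((577.063232421875, 165.30215454101562), 41.58210754394531) ((576.2496337890625, 167.02980041503906), (57.22936248779297, 80.77993774414062), 125.1494140625)
top (0.734, -0.227, 0.05) [ 0.24 -1.08  0.98]
top (0.549, -0.253, 0.05) [2.33 8.28 0.09]
top (0.66, 0.255, 0.05) [ 0.05 -0.03  0.98]
top (0.7, -0.048, 0.112) [ 0.03 -0.04  0.99]
scene (0.734, -0.227, 0.05) [-0.13  0.05  0.92]
scene (0.549, -0.253, 0.05) [-0.06 -0.06  0.95]
scene (0.66, 0.255, 0.05) [ 0.29 -0.22  0.95]
scene (0.7, -0.048, 0.112) [-0.07 -0.2   1.03]
```

View pics/w3.png

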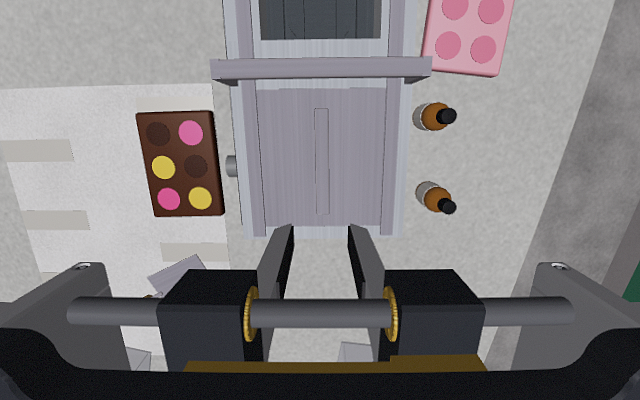

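The wrist view shows the rib from (321,108) to (321,214), straight ahead of the fingers, with the guard at v≈68. The top camera puts the pan about 5 mm short in y, so I'll check that before going on.

```bash
python3 - <<'E'
from m import *
a=cv2.resize(cv2.imread("pics/top3.png")[160:215,255:330],None,fx=6,fy=6,interpolation=2);b=cv2.resize(cv2.imread("pics/scene3.png")[150:217,330:399],None,fx=5,fy=5,interpolation=2)
a=cv2.copyMakeBorder(a,0,5,0,0,0);cv2.imwrite("pics/c4.png",cv2.hconcat([a,b]))
p=pickle.load(open("w3.pkl","rb"))
for u in((321.5,108),(322,214)): print("rib",onz("wrist",u,.084,p))
for u in((212,66),(431,63)):print("guard",onz("wrist",u,.113,p))
print(robot.get_obs()["tool_pos"])
E
```

```text
rib [ 0.61749736 -0.09254141  0.084     ]
rib [ 0.63382517 -0.20009467  0.084     ]
guard [ 0.52084996 -0.07301505  0.113     ]
guard [ 0.7037287  -0.04396303  0.113     ]
[ 0.62901552 -0.18292978  0.19731878]
```

View pics/c4.png

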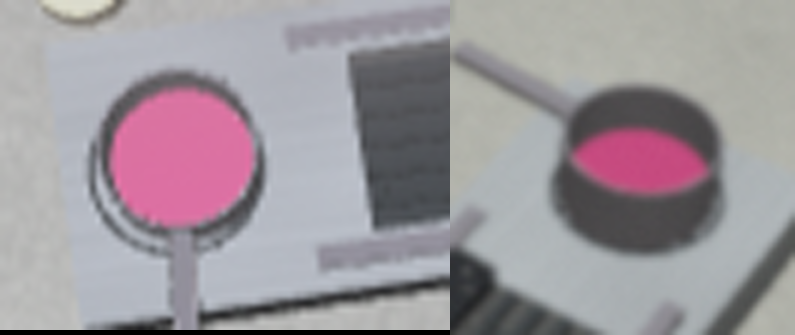

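The ring shows more on the left, so the pan sits about 4–5 mm short toward −y. I'll go back, look from above with the wrist camera and mend it.

```bash
python3 -m pendant '[[-1.5,3.1,0.5,0,0,7.9,0.4],[-1.5,3.1,0.5,0,0,7.9,0.4],[-1.5,3.1,0.5,0,0,7.9,0.4],[-1.5,3.1,0.5,0,0,7.9,0.4],[-1.5,3.1,0.5,0,0,7.9,0.4],[-1.5,3.1,0.5,0,0,7.9,0.4],[-1.5,3.1,0.5,0,0,7.9,0.4],[-1.5,3.1,0.5,0,0,7.9,0.4]]'; python3 -m pendant '[[-1.5,3.1,0.5,0,0,7.9,0.4],[-1.5,3.1,0.5,0,0,7.9,0.4],[-1.5,3.1,0.5,0,0,7.9,0.4],[0,0,0,0,0,0,1],[0,0,0,0,0,0,1],[0,0,0,0,0,0,1],[0,0,0,0,0,0,1]]';  python3 - <<'E'
from m import *
p=imaging.camera_params("wrist");w=imaging.snapshot("wrist")[:,:,::-1].copy();cv2.imwrite("pics/w4.png",w);pickle.dump(p,open("w4.pkl","wb"))
u=proj("wrist",(.577,.166,.115),p);print(u,proj("wrist",(.5765,.1696,.06),p))
x,y=int(u[0])-70,int(u[1])-90
print(x,y);cv2.imwrite("pics/c5.png",cv2.resize(w[y:y+150,x:x+140],None,fx=4,fy=4,interpolation=2))
E
```

```text
time: 8.95
tool_pos: [0.5076, 0.066, 0.2379]
ee_rot: [3.141, 0.001, 2.825]
wrist_force: [0.7, -0.3, -0.1]
width: 0.0375
finger_force: 0.0
time: 9.65
tool_pos: [0.4643, 0.156, 0.2518]
ee_rot: [-3.141, -0.001, -3.054]
wrist_force: [-0.0, 0.0, -0.6]
width: 0.0664
finger_force: 0.0
[319.49316043 278.53948778] [322.13712131 257.44986225]
249 188
```

View pics/c5.png

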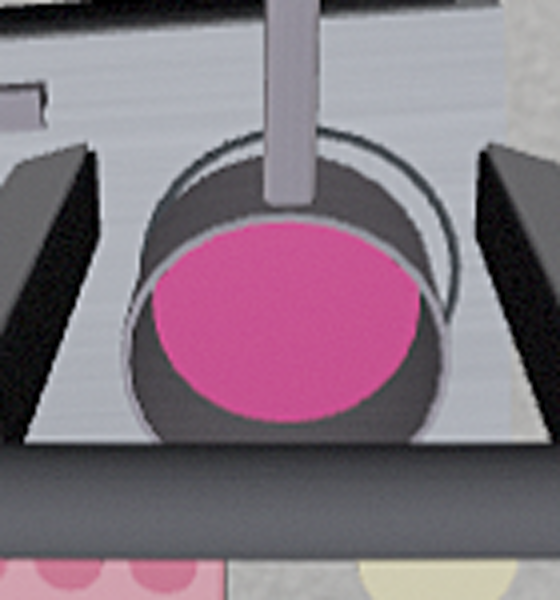

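The rim spans x 123–447 in the crop at row 350. The ring spans x 143–459 at row 265, and its gap is wider on the right (+y).

```bash
python3 - <<'E'
from m import *
p=pickle.load(open("w4.pkl","rb"));C=lambda x,y:((x+.5)/4-.5+249,(y+.5)/4-.5+188)
o=lambda x,y,z:onz("wrist",C(x,y),z,p)[:2].round(4)
print("rim L,R",o(123,350,.115),o(447,350,.115));print("ring L,R,near",o(143,265,.06),o(459,265,.06),o(318,130,.06))
print("base near edge",o(291,155,.06),"rim near",o(288,216,.115))
w=cv2.imread("pics/w4.png")[188:300,249:389];h=cv2.cvtColor(w,cv2.COLOR_BGR2GRAY)
print("handle",[ (v,h[v-188,60:85].tolist()) for v in (205,)],o(291,20,.11),o(290,190,.11))
E
```

```text
rim L,R [0.5766 0.1157] [0.5678 0.2164]
ring L,R,near [0.5756 0.115 ] [0.5657 0.2282] [0.5187 0.1728]
base near edge [0.5288 0.1643] rim near [0.5267 0.163 ]
handle [(205, [179, 178, 177, 177, 179, 180, 114, 152, 148, 147, 146, 146, 146, 145, 145, 145, 145, 144, 130, 116, 186, 180, 178, 178, 177])] [0.4673 0.1587] [0.5204 0.1631]
```

```bash
python3 -m pendant '[[0,0.2,-4,0,0,0,0.6],[0,0,-4,0,0,0,0.5],[0,0,-4,0,0,0,0.5],[0,0,-2.4,0,0,0,0.4],[0,0,-1,0,0,0,0.4],[0,0,0,0,0,0,0.4],[0,0,0,0,0,0,0.3],[0,0,0,0,0,0,0]]'; python3 -m pendant '[[0,0,0,0,0,0,0],[0,0,0,0,0,0,0],[0,0,0,0,0,0,0],[0,0,0,0,0,0,0],[0,0,0,0,0,0,0]]'
```

```text
time: 10.5
tool_pos: [0.4658, 0.1589, 0.1003]
ee_rot: [3.141, 0.004, -3.053]
wrist_force: [0.6, 0.8, -0.1]
width: 0.0251
finger_force: 0.0
time: 11.0
tool_pos: [0.4649, 0.1585, 0.099]
ee_rot: [-3.141, 0.002, -3.053]
wrist_force: [0.1, -3.2, 5.2]
width: 0.0158
finger_force: 29.9
```

```bash
python3 -m pendant '[[-0.05,0.2,0,0,0,0,0],[-0.1,0.35,0,0,0,0,0],[0,0,0,0,0,0,0],[0,0,0,0,0,0,0]]';  python3 - <<'E'
from m import *
p=imaging.camera_params("wrist");w=imaging.snapshot("wrist")[:,:,::-1].copy();s=imaging.snapshot("scene")[:,:,::-1].copy()
c=pink("scene",s,(330,150,400,217));q=np.array([onz("scene",v,.092)[:2]*1000 for v in c]).astype(np.float32);print(cv2.minEnclosingCircle(q),cv2.fitEllipse(q)[0])
E
python3 -m pendant '[[0,0,0.05,0,0,0,0],[0,-0.05,0,0,0,0,0.1],[0,0,0,0,0,0,0.3],[0,0,0,0,0,0,0.4],[0,0,0,0,0,0,0.4],[0,0,0,0,0,0,0.4]]'; python3 -m pendant '[[0,0,2,0,0,0,0.4],[0,0,4,0,0,0,0.4],[0,0,4,0,0,0,0.4],[0,0,3,0,0,0,0.4],[0,0,2.2,0,0,0,0.4],[0,0,0,0,0,0,0.6],[0,0,0,0,0,0,0.6]]'
python3 - <<'E'
from m import *
p=imaging.camera_params("wrist");w=imaging.snapshot("wrist")[:,:,::-1].copy();cv2.imwrite("pics/w5.png",w);pickle.dump(p,open("w5.pkl","wb"))
u=proj("wrist",(.577,.166,.115),p);x,y=int(u[0])-70,int(u[1])-90
print(x,y);cv2.imwrite("pics/c6.png",cv2.resize(w[y:y+150,x:x+140],None,fx=4,fy=4,interpolation=2))
E
```

```text
time: 11.4
tool_pos: [0.4632, 0.164, 0.0984]
ee_rot: [-3.141, 0.001, -3.053]
wrist_force: [1.5, -3.6, 5.1]
width: 0.016
finger_force: 30.0
((573.9901123046875, 171.91580200195312), 42.101749420166016) (573.0554809570312, 172.8713836669922)
time: 12.1
tool_pos: [0.4618, 0.1641, 0.0978]
ee_rot: [3.141, -0.002, -3.052]
wrist_force: [0.4, -0.3, 0.4]
width: 0.0373
finger_force: 0.0
time: 12.8
tool_pos: [0.4625, 0.1639, 0.2499]
ee_rot: [3.141, -0.001, -3.053]
wrist_force: [-0.2, -0.4, -0.3]
width: 0.0499
finger_force: 0.0
242 190
```

View pics/c6.png

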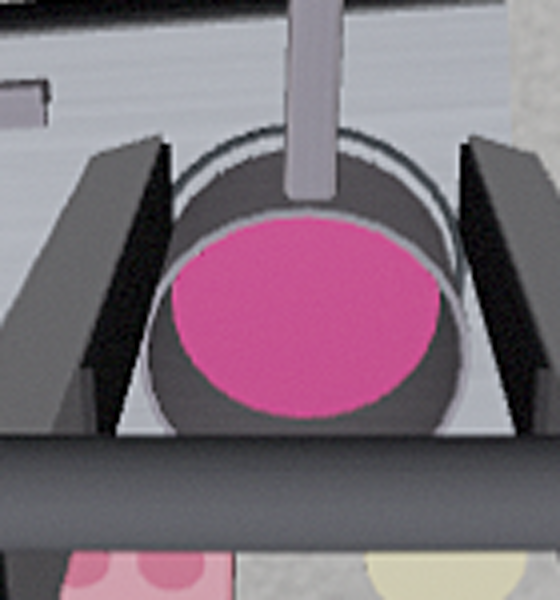

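The pan is now symmetric in the ring. On to the cover rib.

```bash
python3 -m pendant '[[1.52,-3.08,-0.5,0,0,-7.85,0.4],[1.52,-3.08,-0.5,0,0,-7.85,0.4],[1.52,-3.08,-0.5,0,0,-7.85,0.4],[1.52,-3.08,-0.5,0,0,-7.85,0.4],[1.52,-3.08,-0.5,0,0,-7.85,0.4],[1.52,-3.08,-0.5,0,0,-7.85,0.4],[1.52,-3.08,-0.5,0,0,-7.85,0.4],[1.52,-3.08,-0.5,0,0,-7.85,0.4]]'; python3 -m pendant '[[1.52,-3.08,-0.5,0,0,-7.85,0.4],[1.52,-3.08,-0.5,0,0,-7.85,0.4],[1.52,-3.08,-0.5,0,0,-7.85,0.4],[0,0,0,0,0,0,0.4],[0,0,0,0,0,0,0.4]]'
```

```text
time: 13.65
tool_pos: [0.5837, -0.0836, 0.2074]
ee_rot: [-3.138, -0.004, 2.129]
wrist_force: [0.3, -0.3, 0.5]
width: 0.0374
finger_force: 0.0
time: 14.15
tool_pos: [0.6289, -0.175, 0.1924]
ee_rot: [-3.137, -0.003, 1.723]
wrist_force: [-0.3, -0.1, -0.3]
width: 0.0372
finger_force: 0.0
```

```bash
python3 -m pendant '[[0,0,-4,0,0,0,0.4],[0,0,-4,0,0,0,0.4],[0,0,-2,0,0,0,0.4],[0,0,-0.9,0,0,0,0.4],[0,0,0,0,0,0,0.4],[0,0,0,0,0,0,0.4]]'; python3 -m pendant '[[0,0,0,0,0,0,0],[0,0,0,0,0,0,0],[0,0,0,0,0,0,0],[0,0,0,0,0,0,0],[0,0,0,0,0,0,0],[0,0,0,0,0,0,0]]'
```

```text
time: 14.75
tool_pos: [0.6307, -0.1746, 0.0883]
ee_rot: [3.139, 0.001, 1.724]
wrist_force: [-0.0, -0.0, 1.2]
width: 0.038
finger_force: 0.0
time: 15.35
tool_pos: [0.6296, -0.1754, 0.0876]
ee_rot: [-3.141, 0.001, 1.723]
wrist_force: [-3.4, -0.2, 5.5]
width: 0.0136
finger_force: 30.0
```

```bash
python3 -m pendant '[[0,0,0,0,0,0,0.3],[0,0,-0.3,0,0,0,0.3],[0,0,-0.3,0,0,0,0.3],[0,0,0,0,0,0,0.3]]'; python3 - <<'E'
from h import *
o=robot.get_obs();print(o["tool_pos"],o["wrist_force"])
E
```

```text
time: 15.75
tool_pos: [0.6295, -0.1747, 0.0792]
ee_rot: [-3.14, -0.001, 1.723]
wrist_force: [-0.1, 0.4, -0.3]
width: 0.028
finger_force: 0.0
[ 0.62950857 -0.17473704  0.07915032] [-0.11167188  0.39776836 -0.3374434 ]
```

```bash
python3 -m pendant '[[0,0,0.1,0,0,0,0],[0,0,0,0,0,0,0],[0,0,0,0,0,0,0],[0,0,0,0,0,0,0],[0,0,0,0,0,0,0]]'; python3 -m pendant '[[-0.03,0.2,0,0,0,0,0],[-0.06,0.4,0,0,0,0,0],[-0.09,0.6,0,0,0,0,0],[-0.09,0.6,0,0,0,0,0]]'
```

```text
time: 16.25
tool_pos: [0.6295, -0.1751, 0.0816]
ee_rot: [-3.141, -0.0, 1.723]
wrist_force: [-1.8, -0.6, 0.6]
width: 0.0136
finger_force: 30.0
time: 16.65
tool_pos: [0.627, -0.1589, 0.0816]
ee_rot: [-3.141, 0.003, 1.722]
wrist_force: [-2.2, -4.6, 0.2]
width: 0.0136
finger_force: 30.0
```

```bash
python3 -m pendant '[[-0.15,1,0,0,0,0,0],[-0.15,1,0,0,0,0,0],[-0.15,1,0,0,0,0,0],[-0.15,1,0,0,0,0,0],[-0.15,1,0,0,0,0,0],[-0.15,1,0,0,0,0,0],[-0.13,0.8,0,0,0,0,0],[0,0,0,0,0,0,0]]'; python3 ck.py 4
```

```text
time: 17.45
tool_pos: [0.6159, -0.089, 0.0816]
ee_rot: [-3.139, 0.001, 1.724]
wrist_force: [-4.6, -1.6, 3.0]
width: 0.0138
finger_force: 30.0
top ((575.8056640625, 169.07443237304688), 45.0240364074707) ((576.464599609375, 169.70155334472656), (84.53673553466797, 88.12516021728516), 39.293861389160156)
scene ((575.072998046875, 173.00404357910156), 41.18301773071289) ((575.0510864257812, 172.54432678222656), (57.67385482788086, 80.37921142578125), 123.40148162841797)
top (0.734, -0.227, 0.05) [-0.02 -0.06  0.99]
top (0.549, -0.253, 0.05) [0.02 0.09 0.97]
top (0.66, 0.255, 0.05) [0.   0.07 0.99]
top (0.7, -0.048, 0.112) [-0.84 -0.14  0.8 ]
scene (0.734, -0.227, 0.05) [ 0.08 -0.07  0.96]
scene (0.549, -0.253, 0.05) [-0.07  0.01  0.99]
scene (0.66, 0.255, 0.05) [ 0.04 -0.19  0.94]
scene (0.7, -0.048, 0.112) [ 0.5  -0.32  0.85]
```

```bash
python3 -m pendant '[[0,0,0,0,0,0,0.1],[0,0,0,0,0,0,0.25],[0,0,0,0,0,0,0.3],[0,0,0,0,0,0,0.3],[0,0,3,0,0,0,0.3],[0,0,4,0,0,0,0.3],[0,0,0,0,0,0,0.3]]'; python3 -m pendant '[[-0.3,2.1,0,0,0,0,0.3],[-0.3,2.1,0,0,0,0,0.3],[-0.3,2.1,0,0,0,0,0.3],[0,0,0,0,0,0,0.3],[0,0,0,0,0,0,0.3]]'
```

```text
time: 18.25
tool_pos: [0.6208, -0.0896, 0.159]
ee_rot: [3.129, 0.004, 1.723]
wrist_force: [-0.0, 0.3, 0.1]
width: 0.028
finger_force: 0.0
time: 18.75
tool_pos: [0.608, -0.026, 0.1512]
ee_rot: [3.142, 0.0, 1.724]
wrist_force: [0.5, 0.5, 0.0]
width: 0.0286
finger_force: 0.0
```

```bash
python3 -m pendant '[[0,0,-3,0,0,0,0.3],[0,0,-3,0,0,0,0.3],[0,0,-0.9,0,0,0,0.3],[0,0,0,0,0,0,0.3],[0,0,0,0,0,0,0.3],[0,0,0,0,0,0,0.3]]'; python3 -m pendant '[[0,0,0,0,0,0,0],[0,0,0,0,0,0,0],[0,0,0,0,0,0,0],[0,0,0,0,0,0,0],[0,0,0,0,0,0,0]]'; python3 ck.py 5 | tail -8; python3 - <<'E'
from m import *
p=imaging.camera_params("wrist");w=imaging.snapshot("wrist")[:,:,::-1].copy();cv2.imwrite("pics/w6.png",w)
E
```

```text
time: 19.35
tool_pos: [0.6093, -0.0265, 0.0847]
ee_rot: [3.138, 0.001, 1.723]
wrist_force: [0.2, 0.8, 0.2]
width: 0.0282
finger_force: 0.0
time: 19.85
tool_pos: [0.606, -0.0266, 0.0838]
ee_rot: [-3.137, 0.001, 1.723]
wrist_force: [-6.5, -2.1, 5.9]
width: 0.0133
finger_force: 30.0
top (0.734, -0.227, 0.05) [-0.09 -0.13  0.98]
top (0.549, -0.253, 0.05) [-0.06  0.01  0.97]
top (0.66, 0.255, 0.05) [ 0.05 -0.06  0.98]
top (0.7, -0.048, 0.112) [-0.07  0.21  0.87]
scene (0.734, -0.227, 0.05) [-0.09  0.01  0.96]
scene (0.549, -0.253, 0.05) [-0.06 -0.08  0.98]
scene (0.66, 0.255, 0.05) [ 0.16 -0.11  0.9 ]
scene (0.7, -0.048, 0.112) [ 0.15 -0.42  0.7 ]
```

```bash
python3 -m pendant '[[-0.15,0,0.1,0,0,0,0],[0,0,0,0,0,0,0],[0,0,0,0,0,0,0],[-0.03,0.2,0,0,0,0,0],[-0.06,0.4,0,0,0,0,0],[-0.06,0.4,0,0,0,0,0],[-0.06,0.4,0,0,0,0,0],[-0.06,0.4,0,0,0,0,0]]';python3 -m pendant '[[-0.06,0.4,0,0,0,0,0],[-0.05,0.3,0,0,0,0,0],[0,0,0,0,0,0,0],[0,0,0,0,0,0,0]]'
```

```text
time: 20.8
tool_pos: [0.6032, -0.0095, 0.0838]
ee_rot: [-3.14, 0.003, 1.723]
wrist_force: [-3.3, -4.9, 1.3]
width: 0.0135
finger_force: 30.0
time: 21.2
tool_pos: [0.602, -0.0018, 0.0838]
ee_rot: [-3.14, 0.001, 1.723]
wrist_force: [-4.1, -4.2, 1.8]
width: 0.0137
finger_force: 30.0
```

```bash
cat > g.py <<'E'
# exit 1 when the force along the slide passes the limit (N, argv)
from h import *
import sys
o=robot.get_obs();f=-o["wrist_force"]@np.array([-.151,.988,0]);print(o["tool_pos"].round(4),round(float(f),1));sys.exit(f>float(sys.argv[1]))
E
python3 -m pendant '[[-0.015,0.1,0,0,0,0,0],[-0.015,0.1,0,0,0,0,0],[0,0,0,0,0,0,0]]' >/dev/null; python3 g.py 7 && python3 -m pendant '[[-0.015,0.1,0,0,0,0,0],[-0.015,0.1,0,0,0,0,0],[0,0,0,0,0,0,0]]' >/dev/null && python3 g.py 7 && python3 -m pendant '[[-0.015,0.1,0,0,0,0,0],[-0.015,0.1,0,0,0,0,0],[0,0,0,0,0,0,0]]' >/dev/null && python3 g.py 7 && python3 -m pendant '[[-0.015,0.1,0,0,0,0,0],[-0.015,0.1,0,0,0,0,0],[0,0,0,0,0,0,0]]' >/dev/null && python3 g.py 7 && python3 -m pendant '[[-0.015,0.1,0,0,0,0,0],[-0.015,0.1,0,0,0,0,0],[0,0,0,0,0,0,0]]' >/dev/null && python3 g.py 7
```

```text
[ 6.017e-01 -2.000e-04  8.380e-02] 3.2False
```

```bash
sed -i 's/sys.exit(f>float(sys.argv\[1\]))/sys.exit(int(f>float(sys.argv[1])))/' g.py
python3 -m pendant '[[-0.015,0.1,0,0,0,0,0],[-0.015,0.1,0,0,0,0,0],[0,0,0,0,0,0,0]]' >/dev/null; python3 g.py 7 && python3 -m pendant '[[-0.015,0.1,0,0,0,0,0],[-0.015,0.1,0,0,0,0,0],[0,0,0,0,0,0,0]]' >/dev/null && python3 g.py 7 && python3 -m pendant '[[-0.015,0.1,0,0,0,0,0],[-0.015,0.1,0,0,0,0,0],[0,0,0,0,0,0,0]]' >/dev/null && python3 g.py 7 && python3 -m pendant '[[-0.015,0.1,0,0,0,0,0],[-0.015,0.1,0,0,0,0,0],[0,0,0,0,0,0,0]]' >/dev/null && python3 g.py 7 && python3 -m pendant '[[-0.015,0.1,0,0,0,0,0],[-0.015,0.1,0,0,0,0,0],[0,0,0,0,0,0,0]]' >/dev/null && python3 g.py 7
```

```text
[0.6014 0.0017 0.0837] 3.9
[0.6011 0.0038 0.0838] 3.5
[0.6008 0.0058 0.0838] 4.4
[0.6005 0.0078 0.0838] 3.9
[0.6001 0.0098 0.0838] 2.6
```

```bash

python3 -m pendant '[[-0.015,0.1,0,0,0,0,0],[-0.015,0.1,0,0,0,0,0],[0,0,0,0,0,0,0]]' >/dev/null; python3 g.py 5.5 && python3 -m pendant '[[-0.015,0.1,0,0,0,0,0],[-0.015,0.1,0,0,0,0,0],[0,0,0,0,0,0,0]]' >/dev/null && python3 g.py 5.5 && python3 -m pendant '[[-0.015,0.1,0,0,0,0,0],[-0.015,0.1,0,0,0,0,0],[0,0,0,0,0,0,0]]' >/dev/null && python3 g.py 5.5 && python3 -m pendant '[[-0.015,0.1,0,0,0,0,0],[-0.015,0.1,0,0,0,0,0],[0,0,0,0,0,0,0]]' >/dev/null && python3 g.py 5.5 && python3 -m pendant '[[-0.015,0.1,0,0,0,0,0],[-0.015,0.1,0,0,0,0,0],[0,0,0,0,0,0,0]]' >/dev/null && python3 g.py 5.5
```

```text
[0.5998 0.0118 0.0838] 4.2
[0.5995 0.0138 0.0838] 3.9
[0.5992 0.0158 0.0838] 4.3
[0.5989 0.0178 0.0838] 4.2
[0.5986 0.0198 0.0838] 3.8
```

```bash
python3 g.py 5.5 && 
python3 -m pendant '[[-0.015,0.1,0,0,0,0,0],[-0.015,0.1,0,0,0,0,0],[0,0,0,0,0,0,0]]' >/dev/null && python3 g.py 5.5 && python3 -m pendant '[[-0.015,0.1,0,0,0,0,0],[-0.015,0.1,0,0,0,0,0],[0,0,0,0,0,0,0]]' >/dev/null && python3 g.py 5.5 && python3 -m pendant '[[-0.015,0.1,0,0,0,0,0],[-0.015,0.1,0,0,0,0,0],[0,0,0,0,0,0,0]]' >/dev/null && python3 g.py 5.5 && python3 -m pendant '[[-0.015,0.1,0,0,0,0,0],[-0.015,0.1,0,0,0,0,0],[0,0,0,0,0,0,0]]' >/dev/null && python3 g.py 5.5 && python3 -m pendant '[[-0.015,0.1,0,0,0,0,0],[-0.015,0.1,0,0,0,0,0],[0,0,0,0,0,0,0]]' >/dev/null && python3 g.py 5.5
```

```text
[0.5986 0.0198 0.0838] 3.8
[0.5983 0.0218 0.0838] 4.3
[0.5979 0.0238 0.0838] 2.7
[0.5976 0.0258 0.0838] 3.4
[0.5973 0.0278 0.0838] 3.7
[0.597  0.0298 0.0838] 4.1
```

```bash
python3 g.py 5.5 && 
python3 -m pendant '[[-0.015,0.1,0,0,0,0,0],[-0.015,0.1,0,0,0,0,0],[0,0,0,0,0,0,0]]' >/dev/null && python3 g.py 5.5 && python3 -m pendant '[[-0.015,0.1,0,0,0,0,0],[-0.015,0.1,0,0,0,0,0],[0,0,0,0,0,0,0]]' >/dev/null && python3 g.py 5.5 && python3 -m pendant '[[-0.015,0.1,0,0,0,0,0],[-0.015,0.1,0,0,0,0,0],[0,0,0,0,0,0,0]]' >/dev/null && python3 g.py 5.5 && python3 -m pendant '[[-0.015,0.1,0,0,0,0,0],[-0.015,0.1,0,0,0,0,0],[0,0,0,0,0,0,0]]' >/dev/null && python3 g.py 5.5 && python3 -m pendant '[[-0.015,0.1,0,0,0,0,0],[-0.015,0.1,0,0,0,0,0],[0,0,0,0,0,0,0]]' >/dev/null && python3 g.py 5.5
```

```text
[0.597  0.0298 0.0838] 4.1
[0.5967 0.0318 0.0838] 3.5
[0.5963 0.0338 0.0838] 4.3
[0.596  0.0358 0.0838] 3.7
[0.5957 0.0378 0.0838] 3.6
[0.5954 0.0398 0.0837] 3.4
```

```bash
python3 g.py 5.5 && 
python3 -m pendant '[[-0.015,0.1,0,0,0,0,0],[-0.015,0.1,0,0,0,0,0],[0,0,0,0,0,0,0]]' >/dev/null && python3 g.py 5.5 && python3 -m pendant '[[-0.015,0.1,0,0,0,0,0],[-0.015,0.1,0,0,0,0,0],[0,0,0,0,0,0,0]]' >/dev/null && python3 g.py 5.5 && python3 -m pendant '[[-0.015,0.1,0,0,0,0,0],[-0.015,0.1,0,0,0,0,0],[0,0,0,0,0,0,0]]' >/dev/null && python3 g.py 5.5 && python3 -m pendant '[[-0.015,0.1,0,0,0,0,0],[-0.015,0.1,0,0,0,0,0],[0,0,0,0,0,0,0]]' >/dev/null && python3 g.py 5.5 && python3 -m pendant '[[-0.015,0.1,0,0,0,0,0],[-0.015,0.1,0,0,0,0,0],[0,0,0,0,0,0,0]]' >/dev/null && python3 g.py 5.5
```

```text
[0.5954 0.0398 0.0837] 3.4
[0.5951 0.0418 0.0838] 4.4
[0.5948 0.0436 0.0838] 4.1
[0.5945 0.0452 0.0838] 5.2
[0.5943 0.0469 0.0838] 6.5
```

```bash
python3 ck.py 6
```

```text
top ((575.8151245117188, 169.18898010253906), 44.97208023071289) ((576.4281005859375, 171.33456420898438), (81.72250366210938, 87.6749038696289), 72.07210540771484)
scene ((569.56494140625, 190.4783935546875), 25.486621856689453) ((568.568359375, 191.07247924804688), (20.13019371032715, 48.14324188232422), 115.59297943115234)
top (0.734, -0.227, 0.05) [-0.16 -0.08  0.95]
top (0.549, -0.253, 0.05) [-0.05  0.06  0.98]
top (0.66, 0.255, 0.05) [0.1  0.   0.99]
top (0.7, -0.048, 0.112) [-0.02  0.15  0.88]
scene (0.734, -0.227, 0.05) [-0.12  0.03  0.95]
scene (0.549, -0.253, 0.05) [-0.15  0.1   1.  ]
scene (0.66, 0.255, 0.05) [ 0.27 -0.26  0.86]
scene (0.7, -0.048, 0.112) [ 0.24 -0.4   0.81]
```

Switch force is being felt and the warmer is unmoved. I'll continue in 0.5–1 mm steps.

```bash
python3 -m pendant '[[-0.015,0.1,0,0,0,0,0],[0,0,0,0,0,0,0]]' >/dev/null; python3 g.py 8.5 && python3 -m pendant '[[-0.01,0.07,0,0,0,0,0],[0,0,0,0,0,0,0]]' >/dev/null && python3 g.py 8.5 && python3 -m pendant '[[-0.01,0.07,0,0,0,0,0],[0,0,0,0,0,0,0]]' >/dev/null && python3 g.py 8.5 && python3 -m pendant '[[-0.01,0.07,0,0,0,0,0],[0,0,0,0,0,0,0]]' >/dev/null && python3 g.py 8.5
```

```text
[0.5942 0.0477 0.0838] 5.7
[0.5941 0.0478 0.0838] 7.0
[0.5941 0.0479 0.0838] 9.3
```

Stalled: force rises 5.7→9.3 N with only 0.1 mm of motion, so the cover is on the hard stop. I'll open in place, rise and check.

```bash
python3 -m pendant '[[0,0,0,0,0,0,0],[0,0,0,0,0,0,0.15],[0,0,0,0,0,0,0.3],[0,0,0,0,0,0,0.3],[0,0,0,0,0,0,0.3]]'; python3 -m pendant '[[0,0,1,0,0,0,0.3],[0,0,3,0,0,0,0.3],[0,0,4,0,0,0,0.3],[0,0,4,0,0,0,0.3],[-3,0,3,0,0,0,0.3],[-4,0,0,0,0,0,0.3],[-4,0,0,0,0,0,0.3],[-4,0,0,0,0,0,0.3]]'; python3 -m pendant '[[-4,0,0,0,0,0,0.3],[-4,0,0,0,0,0,0.3],[0,0,0,0,0,0,0.3],[0,0,0,0,0,0,0.3]]'; python3 ck.py 7; python3 - <<'E'
import cv2
a=cv2.resize(cv2.imread("pics/top7.png")[145:220,255:400],None,fx=5,fy=5,interpolation=2)[:, :430];b=cv2.resize(cv2.imread("pics/scene7.png")[150:275,285:410],None,fx=3,fy=3,interpolation=2)
cv2.imwrite("pics/c7.png",cv2.hconcat([a,cv2.resize(b[:,:368],(368,375))]))
E
```

```text
time: 29.9
tool_pos: [0.5954, 0.0521, 0.0838]
ee_rot: [3.14, -0.001, 1.724]
wrist_force: [-0.3, -0.1, 0.3]
width: 0.0281
finger_force: 0.0
time: 30.7
tool_pos: [0.4437, 0.0518, 0.2349]
ee_rot: [3.139, -0.0, 1.724]
wrist_force: [-1.7, -0.9, 0.3]
width: 0.028
finger_force: 0.0
time: 31.1
tool_pos: [0.3651, 0.0516, 0.2349]
ee_rot: [3.137, 0.0, 1.724]
wrist_force: [0.3, -0.1, -0.9]
width: 0.0281
finger_force: 0.0
top ((575.8056640625, 169.07443237304688), 45.0240364074707) ((576.464599609375, 169.70155334472656), (84.53673553466797, 88.12516021728516), 39.293861389160156)
scene ((575.072998046875, 173.00404357910156), 41.18301773071289) ((574.9077758789062, 172.59971618652344), (57.972007751464844, 80.27909851074219), 122.79436492919922)
top (0.734, -0.227, 0.05) [-0.12 -0.05  0.94]
top (0.549, -0.253, 0.05) [ 0.02 -0.03  0.96]
top (0.66, 0.255, 0.05) [-0.02  0.04  1.  ]
top (0.7, -0.048, 0.112) [-0.02  0.05  1.  ]
scene (0.734, -0.227, 0.05) [0.04 0.08 0.95]
scene (0.549, -0.253, 0.05) [-0.22 -0.02  0.94]
scene (0.66, 0.255, 0.05) [0.14 0.08 0.89]
scene (0.7, -0.048, 0.112) [ 0.2  -0.69  0.82]
```

View pics/c7.png

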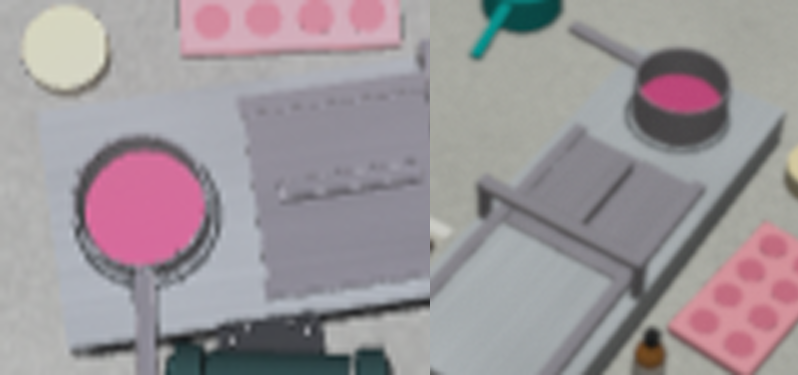

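The cover is over the well, the pan is centred in the ring and the warmer is unmoved. Handing in.

```bash
python3 -c "
from bench import robot
print(robot.close_job())"
```

```text
the job is handed in; nothing more can be done
None
```

The job is handed in: the pan was slid onto the ring (with one 5 mm correction after a regrasp) and the cover was pulled until it stalled on its stop. The warmer showed no movement in the pictures. The switch being pressed is inferred from the force rise over the last 5 mm, not seen.

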